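# Seat a drill template and snap the spring flap shut behind it

## Robot

A 6-joint arm with a two-finger parallel gripper is mounted at the origin on the work surface. World frame = base frame: x ahead of the robot, y to its left, z up, the work surface at z = 0. Lengths are in mm, angles in rad, forces in N, time in s.
With the tool pointing down it reaches from about 275 to 1000 mm from the base axis. Payload 8.4 kg.
Tool frame: the origin (TCP) lies midway between the tips of the shut fingers; the grasp point (between the pads) lies 19 mm behind it; z points along the fingers, y is the line along which they close (so a half turn about z gives the same grasp; the last joint's range is limited). The gripper opens to 85 mm and grips with 20 to 120 N. Pads are 22 mm wide; open, the fingers measure 114 mm over their backs; the gripper's body (76 mm by 85 mm) begins 54 mm behind the grasp point. The pads swing forward as they close: fully open they stand 13 mm farther back than shut.
Start: joints at [-1.323, 0.353, 1.633, -0, 1.155, -0.002], TCP at [154.505, -605.604, 231.281] pointing down, gripper open.
Joint ranges: [-2.63, 2.63], [-0.92, 2.1], [0.06, 2.66], [-1.3, 4.44], [0, 2.69], [-3.02, 3.02]. Speed limits (rad/s): [2.22, 2.22, 2.79, 3.14, 3.14, 3.14].

## Interface

Orientations are given as [roll, pitch, yaw] about the fixed x, y, z axes, in that order (R = Rz(yaw) Ry(pitch) Rx(roll)).
In Python, from rig import r gives the robot as it stands.
- The arm moves only by the shell command python3 -m inch 'ROWS' [OPENING] [FORCE]. ROWS is JSON, a list that holds one entry, the list of rows, each a list of 6 numbers: the shift along the tool's x, y, z scaled (see below), then the turn, a rotation vector about the tool's x, y, z scaled (see below). In form: [[[tx, ty, tz, wx, wy, wz], ...]]. A call has 1 to 8 rows; each row is the pose to reach, as a shift and turn from the pose commanded when the call began, along the tool's axes at that moment, turning the shorter way round; what a row does not reach only later rows make up. The controller multiplies each number of a shift by 20 cm and each number of a turn by pi rad. A row lasts 1/12 s, in which the tool goes at most 41.7 mm and 7.16 degrees, less where a joint would pass 70% of its speed; a pose out of reach is approached as far as the arm can. A call with a number of a shift or a turn outside -1 to 1 is refused whole. A call with a gripper value outside its range is refused whole. OPENING is the gripper's target within -1 to 1 (fully open at 1, half-way at 0, shut at -1), set as the call begins (- or left out, the last holds). The fingers move at their own pace and stop on an object; FORCE is the grip in N (left out, the last holds). Time passes only in rows, so rows that repeat a pose let the fingers close. It gives the time, the measured TCP pose, the force, the opening and the grip force at its end, in the units of the state.
- r.sense(): the state, without advancing time (a new reading comes with each control period).
- r.grab_frame(name): name is "scene" or "side" or "wrist"; returns the picture (400x640x3 uint8, red, green, blue); there is no depth.
- r.camera_info(name): a dict with "K" (3x3 intrinsics, pixels), "rvec" (rotation vector, rad) and "tvec" (3), from world to camera coordinates, as OpenCV has them; the wrist camera has in their place "mount" (4x4, takes a point from camera to tool coordinates, whose origin is the TCP and whose axes are the flange's). Camera axes: x right, y down, z forward; pixel columns grow to the right and rows downward; lengths in mm; the calibration is good to about 2 mm. A picture is of the moment at which its call begins: read the wrist's pose just before it. camera_info takes no time and is no camera call.
- r.sign_off(): hands the job in; it is judged then, once.
The state is a dict: "clock": time; "qpos": joint angles; "qvel": joint speeds; "joint_efforts": joint torques, N m; "eef_pos": TCP position; "tcp_rot": TCP orientation; "contact_force": force on the tool from outside, world axes, zero at the start; "wrist_torque": the same for the moment, N m; "opening": opening from 0.0 (shut) to 1.0 (fully open); "grasp_force": force on a finger pad.
Only numpy, scipy, OpenCV 4.12 (cv2) and the standard library are available. Lean on these libraries where they do the work, as an engineer would, in place of code of your own. Each camera call takes 0.05 s, during which the arm holds its last target. There are 200 camera calls.

## Task

Pick up the white drill template by its fin and lay it in the fixture's channel, with the fin nearer the end stop, then slide it home and hold it pressed against the end stop with about 10 N for half a second, without making the stop slip. With the template home, push the spring flap over past its snap point so that it springs shut with its lip behind the template; do not force the fixture, and leave the other things on the bench where they are.

Things in the scene. Friction and masses are not known exactly. Their poses are not given: they have to be found in the camera images.
- fixture: Drilling fixture fixed to the bench, aluminium bed 12 mm thick, x=-130 to 100, y=-53 to 97 mm about its origin, which is on the bench surface, z up. A channel runs along its x: two steel rails 7 mm thick, 8 mm high above the bed, inner faces at y=+-33 mm from x=-35 to 85, flaring to about +-40 mm at x=-68. End stop at the +x end, -x end open, spring flap hinged on the +y side.
- channel_home (a point): Point on the bed top (12 mm above the bench) where the template's origin lies when it is home: fixture x=30, y=0 mm. Axes as the fixture's.
- end_stop: Dark steel block 16 (x) x 56 (y) x 14 mm high on the bed, axes as the fixture's; origin at the bottom middle of the face that the template meets (fixture x=80, y=0 mm). Clamped by friction only: pressed towards fixture +x with more than about 15 N it slips out of its setting; under 5 N does not seat the template.
- template: Loose white plastic plate 100 (x) x 60 (y) x 10 mm with four small holes, about 0.16 kg, starts flat on the bench. Origin at the centre of its underside, z up. A black upright grip fin stands on it: 36 mm long (x), 14 mm thick (y), 10 to 40 mm above the underside, its middle at x=+8 mm. It goes in with its +x edge against the end stop.
- grip_fin (a point): Middle of the fin at gripping height, 26 mm above the template's underside. Axes as the template's.
- flap (a joint): Flap angle, rad: 0 = fully open, leaning 22 degrees outward past upright; 1.95 = shut, level over the channel. Starts open. Over-centre spring: snap point about 0.98; below it the spring drives it open, above it shut; strongest at both stops (0.26 N m), nothing at the snap point. The lip clears the template by 2 mm when the template is home; otherwise the flap lands on it and stays ajar.
- flap_hinge (a point): Middle of the flap's hinge axis, fixed in the fixture at x=-4, y=50, z=26 mm above the bench; the axis runs along the fixture's x. Hinge cheeks beside it and, at fixture x=25 to 45, y=50 to 92 mm, a spring strut and its post stand up to 36 mm above the bench.
- flap_edge (a point): Middle of the flap's free edge, 70 mm from the hinge. Aluminium plate 46 mm wide (fixture x=-27 to 19), 4 mm thick. Open, the edge is at fixture y=76, z=91 mm; pushing its outer (+y) side towards fixture -y shuts it. Shut, the edge is at y=-20, z=26 mm and a lip 5 mm thick hangs 12 mm down at fixture x=-27 to -22, behind the template's end.
- glue: Bystander: yellow glue bottle, 52 mm diameter, 140 mm tall, origin at the centre of its base. Leave alone.
- driver: Bystander: screwdriver lying on the bench, leave alone.
- tape: Bystander: grey tape measure 65 x 36 x 60 mm, origin at the centre of its base. Leave alone.
- battery: Bystander: black drill battery 75 x 60 x 54 mm, origin at the centre of its base. Leave alone.
Things that resemble listed ones, but are neither listed nor needed, are in the scene too. Leave any blue or red look-alike of the template alone.

How it is judged (in metres and radians):
On the way, in this order (a step that is already met when the one before it is completed fails the run):
1. the template is pressed home against the end stop (over 5 N) while the flap is open (x of template in the frame of fixture between 0.028 and 0.0325 m and y of template in the frame of fixture between -0.006 and 0.006 m and z of template in the frame of fixture between 0.009 and 0.015 m and angle between template's own z axis and vertical below 0.06 rad and angle between the x axis of template and the x axis of fixture, either way round below 0.09 rad and contact force between template and end_stop above 5 N and value of joint flap below 0.6 rad and x of grip_fin in the frame of fixture above 0.034 m), for 0.2 s.
2. the flap has sprung shut behind the template (value of joint flap above 1.88 rad and x of template in the frame of fixture between 0.028 and 0.0325 m and y of template in the frame of fixture between -0.006 and 0.006 m and z of template in the frame of fixture between 0.009 and 0.015 m and angle between template's own z axis and vertical below 0.06 rad and angle between the x axis of template and the x axis of fixture, either way round below 0.09 rad and x of grip_fin in the frame of fixture above 0.034 m), for 0.2 s.
At the end, for the whole second after the job is handed in: The template lies flat in the channel, released and at rest, fin end towards the stop, within 2 mm of home against the end stop (origin at fixture x 28 to 32.5 mm), and the flap is fully shut (joint over 1.88 rad of 1.95) with its lip behind the template (all of step 2 and linear speed of template below 0.01 m/s); the robot touches nothing.
It fails at once if the end stop slips more than 1 mm (distance of end_stop from where it was at the start of the episode above 0.001 m).
It fails at once if the fingers or the arm push on the fixture or its flap with more than 25 N (contact force between any of the fingers, the arm and fixture above 25 N).
It fails at once if a bystander is moved more than 25 mm (distance of any of glue, driver, tape, battery from where it was at the start of the episode above 0.025 m).
It also fails if it takes over 66 s, if anything falls off the work surface, if the arm or the gripper's body presses on something with over 40 N, if the wrist force passes 120 N, or if a joint passes its speed limit or range.

## Working session

There is one attempt and no reset: what is moved stays moved. The work goes in short steps, Python scripts to look and compute and a shell command to move; the robot and the scene stay as the last step left them, time stands still between calls to the robot, and variables do not carry over. Pictures are saved under pics/ and viewed, at most 10 in all, crops included, and the job is handed in when it is done.

```bash
ls; mkdir -p pics; python3 - <<'E'
from rig import r
import cv2
for n in("scene","side"):
    cv2.imwrite(f"pics/{n}0.png",r.grab_frame(n)[:,:,::-1])
    print(r.camera_info(n))
print(r.camera_info("wrist"))
print(r.sense())
E
```

```text
pics
{'K': array([[414.08120425,   0.        , 321.82730679],
       [  0.        , 414.08120425, 202.61936994],
       [  0.        ,   0.        ,   1.        ]]), 'rvec': array([ 2.07338449,  0.5738137 , -0.28517986]), 'tvec': array([-478.45168276, -135.07361664, 1626.26216879])}
{'K': array([[489.51852048,   0.        , 327.70247054],
       [  0.        , 489.51852048, 209.63885959],
       [  0.        ,   0.        ,   1.        ]]), 'rvec': array([ 0.01742003, -2.94528153,  1.06422945]), 'tvec': array([ 580.62083981,  114.93096432, 1406.74454964])}
{'K': array([[314.20762567,   0.        , 314.53862805],
       [  0.        , 314.20762567, 200.48633388],
       [  0.        ,   0.        ,   1.        ]]), 'mount': array([[ 1.48258154e-04, -9.49891628e-01, -3.12579387e-01,
         7.93951323e+01],
       [ 9.99999435e-01, -1.88060763e-04,  1.04579966e-03,
        -3.47896191e-01],
       [-1.05218026e-03, -3.12579365e-01,  9.49891064e-01,
        -1.42188584e+02],
       [ 0.00000000e+00,  0.00000000e+00,  0.00000000e+00,
         1.00000000e+00]])}
{'clock': 0.1, 'qpos': array([-1.32340131e+00,  3.53574903e-01,  1.63407226e+00, -2.48817674e-05,
        1.15521784e+00, -2.43630063e-03]), 'qvel': array([ 0.00078095, -0.00180309, -0.00048409, -0.00064199,  0.00043888,
       -0.0008953 ]), 'joint_efforts': array([-8.50827073e-04, -6.06354260e+01, -3.42818677e+01, -1.00204418e-04,
        3.90097441e-03,  2.19024082e-05]), 'eef_pos': array([ 154.38784465, -605.17651795,  230.6339059 ]), 'tcp_rot': array([-3.14032026e+00,  1.96512287e-05,  2.49841390e-01]), 'contact_force': array([-0.11048655,  0.03868403, -0.42698934]), 'wrist_torque': array([0.00086913, 0.01041811, 0.02956931]), 'grasp_force': 0.0, 'opening': 0.9967514571980931}
```

View pics/scene0.png

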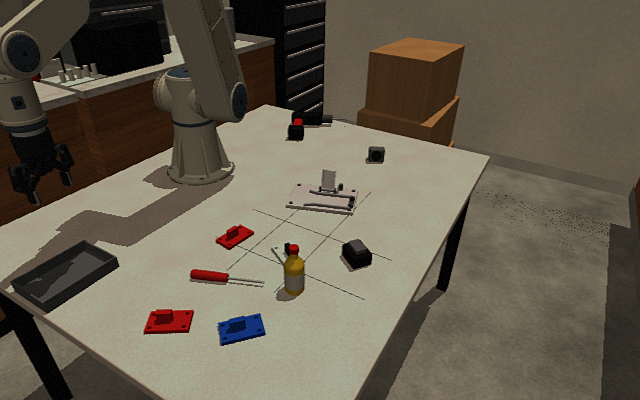

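View pics/side0.png

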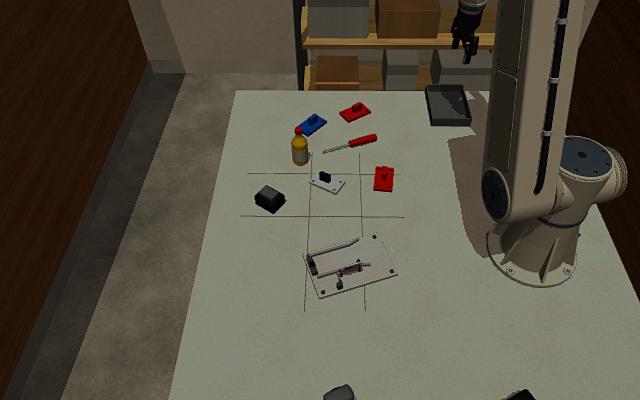

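The white plate with a black fin is at side (327,182), behind the glue in scene (287,250). Its look-alikes in the side view are blue (310,124), red (355,112) and red (384,178). By the description I choose the white one. The fixture is at side (350,265), with its dark stop at (312,264). I'll check this in one close crop.

```bash
cat > h.py <<'E'
import numpy as np, cv2
from scipy.spatial.transform import Rotation as R
from rig import r
def cam(n,s=None):
    c=r.camera_info(n);K=c["K"]
    if n=="wrist":
        T=np.eye(4);T[:3,:3]=R.from_euler("xyz",s["tcp_rot"]).as_matrix();T[:3,3]=s["eef_pos"]
        W=T@c["mount"];return K,W[:3,:3],W[:3,3]
    Rm=cv2.Rodrigues(c["rvec"])[0];return K,Rm.T,-Rm.T@c["tvec"]
def onplane(C,uv,z):
    K,Rw,o=C;uv=np.atleast_2d(np.float64(uv))
    d=(Rw@np.linalg.inv(K)@np.c_[uv,np.ones(len(uv))].T).T
    return o+d*((z-o[2])/d[:,2])[:,None]
def proj(C,P):
    K,Rw,o=C;p=(K@(Rw.T@(np.atleast_2d(P)-o).T)).T;return p[:,:2]/p[:,2:]
E
python3 - <<'E'
from h import *
im=cv2.imread("pics/side0.png")
c=cv2.resize(im[160:305,270:410],None,fx=4,fy=4,interpolation=cv2.INTER_CUBIC)
cv2.imwrite("pics/side0c.png",c)
C=cam("side")
print(onplane(C,[[327,182],[325,177]],10), onplane(C,[[319,298],[303,254],[376,234],[397,275]],12))
print(onplane(C,[[299,163],[350,144],[384,178],[268,205]],0))
E
```

```text
[[ 586.34582997 -250.78535952   10.        ]
 [ 593.13062886 -272.76223028   10.        ]] [[601.31412921 170.39745844  12.        ]
 [650.19799028  29.96012196  12.        ]
 [440.04292266 -42.83323693  12.        ]
 [389.46819063  96.90092313  12.        ]]
[[ 681.44862276 -345.95579635    0.        ]
 [ 509.56513126 -440.27695057    0.        ]
 [ 401.60042744 -279.43786884    0.        ]
 [ 768.28387672 -161.09105282    0.        ]]
```

View pics/side0c.png

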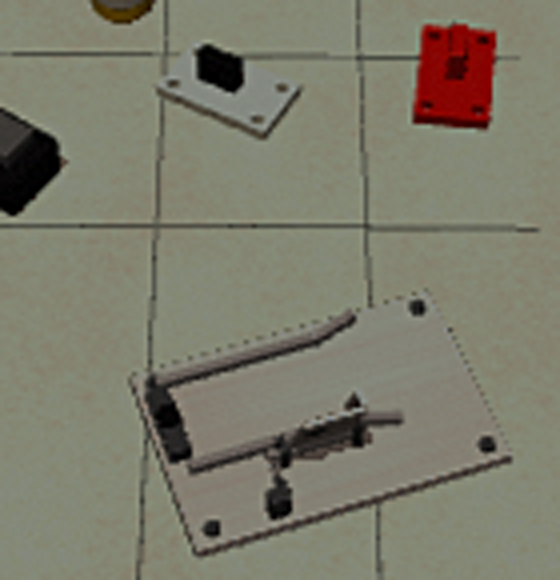

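The crop confirms the choice. The white plate is at crop (228,90), with its fin at (220,66) towards the left (world +x) end. The fixture's stop is at crop (168,420), at its world +x end, and the flap stands at (325,435). The measured corners give 222 x 149 mm, against 230 x 150 given. Next I hover over the template.

```bash
python3 -m inch '[[[0.84,-0.385,0,0,0,0],[0.84,-0.385,0,0,0,0],[0.84,-0.385,0,0,0,0],[0.84,-0.385,0,0,0,0],[0.84,-0.385,0,0,0,0]]]' 1; python3 -m inch '[[[0.84,-0.385,0,0,0,0],[0.84,-0.385,0,0,0,0],[0.84,-0.385,0,0,0,0],[0.84,-0.385,0,0,0,0],[0.84,-0.385,0,0,0,0]]]';python3 -m inch '[[[0.7,-0.385,0,0,0,0],[0.7,-0.385,0,0,0,0],[0.7,-0.385,0,0,0,0],[0.7,-0.385,0,0,0,0],[0.7,-0.385,0,0,0,0],[0.7,-0.385,0,0,0,0],[0.7,-0.385,0,0,0,0]]]'
python3 - <<'E'
from h import *
s=r.sense();im=r.grab_frame("wrist")[:,:,::-1];cv2.imwrite("pics/w1.png",im)
np.save("w1.npy",dict(s),allow_pickle=True);print(s["eef_pos"],s["tcp_rot"],s["clock"])
E
```

```text
clock: 0.52
eef_pos: [300.9, -486.3, 230.9]
tcp_rot: [-3.14, -0.001, 0.251]
contact_force: [-0.7, 0.2, -0.6]
opening: 0.998
grasp_force: 0.0
clock: 0.93
eef_pos: [445.0, -370.2, 231.1]
tcp_rot: [-3.141, -0.001, 0.252]
contact_force: [-0.9, -0.5, 0.5]
opening: 0.997
grasp_force: 0.0
clock: 1.52
eef_pos: [558.2, -264.0, 230.8]
tcp_rot: [-3.141, 0.001, 0.251]
contact_force: [-0.8, -0.1, -0.7]
opening: 1.002
grasp_force: 0.0
[ 558.16366378 -263.98988054  230.79384074] [-3.14115385e+00  1.10594534e-03  2.50589856e-01] 1.5167
```

View pics/w1.png

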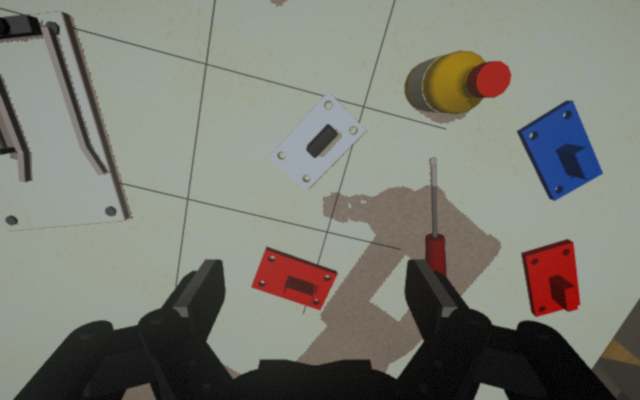

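The wrist view shows the white template with holes at (328,105), (353,130), (306,178) and (281,156), and its fin at (322,140). The glue is at (455,82) and the fixture is at upper left. I'll refine from the template mask.

```bash
python3 - <<'E'
from h import *
s=np.load("w1.npy",allow_pickle=True).item();C=cam("wrist",s)
im=cv2.imread("pics/w1.png").astype(int)
h=onplane(C,[[328,105],[353,130],[306,178],[281,156]],10)
print("holes",h.round(1),h.mean(0))
for i in range(4): print(np.linalg.norm(h[i]-h[i-1]).round(1))
sub=im[85:195,262:375];dark=(sub.max(2)<95)
n,l,st,ce=cv2.connectedComponentsWithStats(dark.astype(np.uint8))
for k in range(1,n):
    if st[k,4]>100:
        ys,xs=np.nonzero(l==k);pts=np.c_[xs+262,ys+85].astype(np.float32)
        print(st[k],ce[k]+[262,85])
        w=onplane(C,pts,40)[:,:2].astype(np.float32); print("fin@40",cv2.minAreaRect(w))
        w=onplane(C,pts,25)[:,:2].astype(np.float32); print("fin@25",cv2.minAreaRect(w))
lng=(h[0]+h[1]-h[2]-h[3])/2; print("long axis yaw",np.arctan2(lng[1],lng[0]))
# fixture edges seen in wrist: bed corners
q=onplane(C,[[130,218],[67,12]],12);print("fix edge",q, np.arctan2(*(q[1]-q[0])[1::-1]))
E
```

```text
holes [[ 630.5 -260.8   10. ]
 [ 611.3 -295.3   10. ]
 [ 543.8 -257.1   10. ]
 [ 562.2 -222.7   10. ]] [ 586.95815428 -258.96801561   10.        ]
78.2
39.5
77.5
39.0
[ 45  40  31  32 495] [321.47070707 140.55353535]
fin@40 ((594.7020263671875, -261.764892578125), (15.424205780029297, 35.43793487548828), 59.57930374145508)
fin@25 ((592.8789672851562, -262.5659484863281), (16.119216918945312, 37.03471374511719), 59.57900619506836)
long axis yaw -0.5115978000460777
fix edge [[441.37395766 -59.19131332  12.        ]
 [651.8636756   17.93183261  12.        ]] 0.35120850914918605
```

Template: centre (587,-259), yaw -0.51. The hole spacing of 78 x 39 and the fin size of 36 x 15 both fit. I'll turn the tool half round so that the wrist camera stays clear of the glue bottle.

```bash
python3 -m inch '[[[0.175,0.037,0.2,0,0,-0.2524],[0.175,0.037,0.2,0,0,-0.2524],[0.175,0.037,0.2,0,0,-0.2524],[0.175,0.037,0.2,0,0,-0.2524],[0.175,0.037,0.2,0,0,-0.2524],[0.175,0.037,0.2,0,0,-0.2524],[0.175,0.037,0.2,0,0,-0.2524]]]' >/dev/null; python3 -m inch '[[[0,0,0.1,0,0,-0.2524],[0,0,0.1,0,0,-0.2524],[0,0,0.1,0,0,-0.2524],[0,0,0.1,0,0,-0.2524],[0,0,0.1,0,0,-0.2524],[0,0,0.1,0,0,-0.2524],[0,0,0.1,0,0,-0.2524]]]'>/dev/null
python3 -m inch '[[[0,0,0.1,0,0,-0.2524],[0,0,0.1,0,0,-0.2524],[0,0,0.1,0,0,-0.2524],[0,0,0.1,0,0,-0.2524],[0,0,0.1,0,0,-0.2524],[0,0,0.1,0,0,-0.2524],[0,0,0.1,0,0,-0.2524],[0,0,0.1,0,0,-0.2524]]]'
python3 - <<'E'
from h import *
s=r.sense();im=r.grab_frame("wrist")[:,:,::-1].copy();cv2.imwrite("pics/w2.png",im)
np.save("w2.npy",dict(s),allow_pickle=True);print(s["eef_pos"],s["tcp_rot"],s["qpos"][5])
C=cam("wrist",s)
print(proj(C,[[587,-259,10],[594,-262.5,40],[630.5,-260.8,10],[611.3,-295.3,10],[543.8,-257.1,10],[562.2,-222.7,10]]).round())
E
```

```text
clock: 3.4
eef_pos: [593.3, -264.0, 151.3]
tcp_rot: [-3.141, -0.0, 2.629]
contact_force: [-1.0, 0.6, 0.3]
opening: 1.001
grasp_force: 0.0
[ 593.2826711  -263.9830554   151.32417917] [-3.14135401e+00 -2.81943961e-04  2.62860809e+00] -1.4785307317628056
[[317. 180.]
 [317. 198.]
 [337. 219.]
 [296. 219.]
 [295. 138.]
 [338. 137.]]
```

View pics/w2.png

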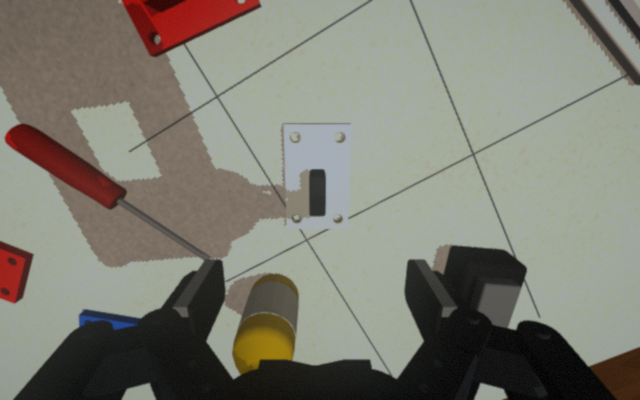

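The predicted holes fall on the seen ones, at (295,137), (340,137), (297,218) and (338,218), within 2 px, with the fin at (317,193). The glue and battery are clear of the gripper. I'll descend and grip.

```bash
python3 -m inch '[[[0,0.008,0.2,0,0,0],[0,0.008,0.4,0,0,0],[0,0.008,0.55,0,0,0],[0,0.008,0.63,0,0,0],[0,0.008,0.67,0,0,0],[0,0.008,0.685,0,0,0],[0,0.008,0.685,0,0,0]]]' ; python3 -m inch '[[[0,0,0,0,0,0],[0,0,0,0,0,0],[0,0,0,0,0,0],[0,0,0,0,0,0],[0,0,0,0,0,0],[0,0,0,0,0,0],[0,0,0,0,0,0],[0,0,0,0,0,0]]]' -1 60
python3 -m inch '[[[0,0,-0.1,0,0,0],[0,0,-0.2,0,0,0],[0,0,-0.35,0,0,0],[0,0,-0.5,0,0,0],[0,0,-0.65,0,0,0],[0,0,-0.65,0,0,0]]]'
```

```text
clock: 4.03
eef_pos: [595.1, -261.7, 14.4]
tcp_rot: [-3.142, -0.0, 2.627]
contact_force: [-0.6, -0.1, 0.6]
opening: 1.0
grasp_force: 0.0
clock: 4.7
eef_pos: [595.6, -261.4, 14.9]
tcp_rot: [3.142, 0.001, 2.629]
contact_force: [-0.7, -0.7, 4.9]
opening: 0.154
grasp_force: 60.0
clock: 5.2
eef_pos: [598.1, -262.5, 150.2]
tcp_rot: [3.141, 0.008, 2.629]
contact_force: [0.7, -1.5, -1.2]
opening: 0.151
grasp_force: 58.9
```

Gripped: opening 0.151, about 13 mm, which fits the 14 mm fin. I'll carry it over the fixture at height and look down.

```bash
python3 -m inch '[[[0.05,0.15,-0.25,0,0,-0.03],[0.15,0.35,-0.4,0,0,-0.07],[0.3,0.83,-0.5,0,0,-0.136],[0.3,0.83,-0.5,0,0,-0.136],[0.3,0.83,-0.5,0,0,-0.136],[0.3,0.83,-0.5,0,0,-0.136]]]' ; python3 -m inch '[[[-0.06,0.888,0,0,0,-0.136],[-0.06,0.888,0,0,0,-0.136],[-0.06,0.888,0,0,0,-0.136],[-0.06,0.888,0,0,0,-0.136],[-0.06,0.888,0,0,0,-0.136],[-0.06,0.888,0,0,0,-0.136],[-0.06,0.888,0,0,0,-0.136]]]'
python3 - <<'E'
from h import *
s=r.sense();im=r.grab_frame("wrist")[:,:,::-1].copy();cv2.imwrite("pics/w3.png",im)
np.save("w3.npy",dict(s),allow_pickle=True);print(s["eef_pos"],s["tcp_rot"],s["qpos"][5])
E
```

```text
clock: 5.7
eef_pos: [625.9, -81.3, 246.0]
tcp_rot: [3.139, 0.003, 3.059]
contact_force: [0.5, -0.6, -2.4]
opening: 0.152
grasp_force: 59.5
clock: 6.28
eef_pos: [651.0, 89.0, 243.1]
tcp_rot: [-3.141, -0.002, -2.799]
contact_force: [-0.1, -0.5, -3.2]
opening: 0.156
grasp_force: 59.7
[650.98778349  89.04182711 243.09871175] [-3.14149425e+00 -1.83116999e-03 -2.79919652e+00] -1.7791082167746586
```

View pics/w3.png

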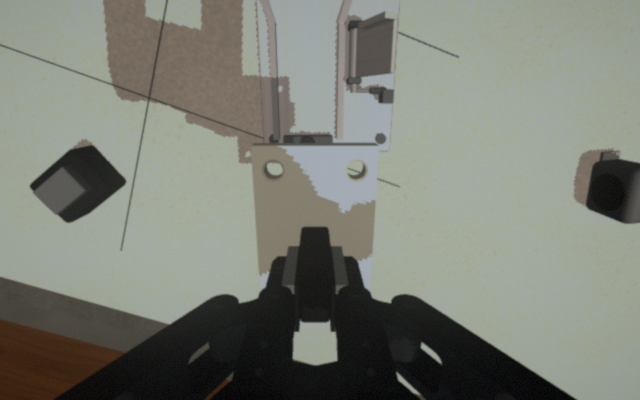

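The view shows the rails at columns 270 and 342 (rows 20-135), the stop at (308,138), the flap at (375,45) and the held template's trailing edge at row 144. I'll extract the rail edges numerically.

```bash
python3 - <<'E'
from h import *
im=cv2.imread("pics/w3.png");g=cv2.cvtColor(im,6).astype(int)
for v in (40,55,70,90,110,125): print(v,"L",g[v,256:284].tolist(),"R",g[v,330:352].tolist())
print("stop col 300",g[125:150,300].tolist());print("stop col 318",g[125:150,318].tolist())
print("row 138",g[138,265:345].tolist())
print("plate",[ (v,g[v,246:262].tolist(),g[v,370:386].tolist()) for v in (160,200,240)])
E
```

```text
40 L [154, 132, 133, 154, 163, 164, 165, 164, 164, 165, 165, 160, 146, 140, 138, 140, 138, 138, 135, 118, 125, 155, 165, 165, 165, 163, 165, 165] R [164, 164, 163, 165, 160, 142, 120, 109, 113, 134, 143, 143, 143, 144, 138, 125, 115, 113, 109, 89, 83, 93]
55 L [158, 139, 136, 144, 159, 164, 164, 165, 164, 166, 164, 159, 142, 132, 137, 139, 140, 139, 139, 130, 117, 147, 163, 166, 167, 164, 167, 166] R [164, 166, 165, 165, 157, 136, 118, 108, 122, 141, 145, 144, 143, 144, 139, 122, 115, 112, 106, 84, 85, 100]
70 L [164, 162, 146, 122, 143, 161, 164, 166, 166, 166, 167, 165, 164, 159, 142, 141, 140, 140, 140, 137, 126, 123, 152, 165, 166, 166, 166, 166] R [166, 166, 167, 167, 160, 135, 116, 109, 134, 144, 146, 147, 147, 145, 132, 119, 115, 110, 98, 84, 93, 106]
90 L [113, 117, 116, 116, 108, 108, 114, 113, 114, 115, 118, 117, 116, 115, 113, 101, 94, 94, 93, 92, 89, 95, 126, 155, 161, 150, 126, 117] R [166, 168, 168, 167, 157, 134, 114, 115, 140, 149, 150, 150, 149, 154, 163, 159, 141, 140, 151, 148, 113, 101]
110 L [115, 117, 118, 116, 113, 109, 106, 113, 114, 112, 116, 117, 115, 114, 1
[... 852 characters left out ...]
53, 53, 54, 57, 56, 55, 54, 53, 54, 55, 67, 79, 80, 82, 84, 84, 82, 83, 83, 83, 83, 81, 82, 83, 84, 83, 83, 83, 89, 112, 153, 160, 152, 136, 148, 152, 154, 154, 155, 160, 166, 168]
plate [(160, [113, 113, 114, 115, 116, 121, 128, 127, 128, 128, 129, 130, 129, 129, 128, 129], [171, 170, 172, 170, 170, 171, 169, 169, 167, 166, 167, 169, 167, 167, 167, 167]), (200, [166, 167, 166, 166, 165, 168, 166, 161, 142, 129, 129, 127, 125, 127, 129, 128], [167, 157, 144, 139, 144, 158, 165, 167, 167, 166, 166, 167, 166, 169, 167, 167]), (240, [168, 167, 167, 167, 166, 167, 166, 166, 166, 164, 156, 136, 128, 126, 126, 126], [125, 127, 135, 153, 165, 167, 168, 168, 167, 168, 169, 168, 166, 168, 167, 166])]
```

```bash
python3 - <<'E'
from h import *
s=np.load("w3.npy",allow_pickle=True).item();C=cam("wrist",s)
L=onplane(C,[[277.2,40],[277.4,55],[277.9,70],[279.2,110],[279.8,125]],12)[:,:2]
Rr=onplane(C,[[334.9,40],[334.9,55],[334.9,70],[334.8,90],[334.8,110],[334.8,125]],12)[:,:2]
yaw=[np.arctan2(*np.polyfit(q[:,0],q[:,1],1)[[0]],1) for q in (L,Rr)];print(yaw)
a=float(np.mean(yaw));x=np.array([np.cos(a),np.sin(a)]);y=np.array([-x[1],x[0]])
print("yL,yR",L@y,Rr@y)
S=onplane(C,[[300,132],[318,132]],12)[:,:2];print("stop",S@x,S)
o=x*((S@x).mean()-80)+y*((L@y).mean()+(Rr@y).mean())/2
print("origin",o,"yaw",a)
# template in tool frame
Rw=R.from_euler("xyz",s["tcp_rot"]).as_matrix()
e=onplane(C,[[254,200],[372.5,200],[256.5,240],[373,240],[262,144],[370,144],[274,169],[357,169]],s["eef_pos"][2]-4.0)
print(((e-s["eef_pos"])@Rw).round(1))
E
```

```text
[np.float64(0.3408759899798067), np.float64(0.3607824577824991)]
yL,yR [-178.94373353 -179.38438443 -179.50655595 -179.8872651  -179.90710231] [-117.07836683 -116.90780593 -116.73261499 -116.60363434 -116.35556286
 -116.16330828]
stop [598.51839149 598.69035571] [[615.90610132  58.56764455]
 [608.84989976  78.34890987]]
origin [537.90784231  39.16922147] yaw 0.3508292238811529
[[ 32.8 -29.4   4.1]
 [ 32.8  28.6   4.1]
 [ 11.3 -29.3   4. ]
 [ 11.4  30.1   4. ]
 [ 60.  -24.1   4.1]
 [ 60.   25.9   4.1]
 [ 48.2 -19.    4.1]
 [ 48.2  20.4   4.1]]
```

The width comes out at 62.5 instead of 66, so a shadow is biasing the bottom edges. I'll redo it with the rails' top edges (z=20) and the stop's top (z=26).

```bash
python3 - <<'E'
from h import *
s=np.load("w3.npy",allow_pickle=True).item();C=cam("wrist",s)
L=onplane(C,[[274.7,40],[275.2,55],[275.9,70],[277.6,110],[277.9,125]],20)[:,:2]
Rr=onplane(C,[[338.7,40],[338.2,55],[337.7,70],[337.6,90],[336.9,110],[336.7,125]],20)[:,:2]
yaw=[np.arctan2(*np.polyfit(q[:,0],q[:,1],1)[[0]],1) for q in (L,Rr)];print(yaw)
a=float(np.mean(yaw));x=np.array([np.cos(a),np.sin(a)]);y=np.array([-x[1],x[0]])
print("yL,yR",L@y,Rr@y)
S=onplane(C,[[300,134.5],[318,134.5]],26)[:,:2];T=onplane(C,[[283,138],[331.5,138]],26)[:,:2]
print("stop x",S@x,"stop y",T@y)
o=x*((S@x).mean()-80)+y*((L@y).mean()+(Rr@y).mean())/2
print("origin",o,"yaw",a)
# bed corner +y/+x (image ~ (388,150)), bolts
q=onplane(C,[[388,150],[380,139]],12)[:,:2]-o;print("corner",q@x,q@y)
E
```

```text
[np.float64(0.34717012735588393), np.float64(0.3407693699418588)]
yL,yR [-177.25963609 -177.30824638 -177.14259086 -176.8644332  -177.13751538] [-110.10744336 -110.32001721 -110.53836212 -110.21701321 -110.55440623
 -110.44733904]
stop x [600.976588   601.00335988] stop y [-171.21995472 -116.4368035 ]
origin [538.94962685  40.35915297] yaw 0.34396974864887137
corner [99.70179381 86.78401502] [95.32000612 85.01972331]
```

Everything agrees now: rail gap 66.7, stop centred between the rails, and bed corner at (99.7, 95). The fixture origin is (539, 40.4) with yaw 0.344. In the tool frame the template origin is at about (+9.5, +0.4). I'll move above the channel and then down to just over the rails.

```bash
python3 -m inch '[[[0.2,-0.02,0,0,0,0],[0.4,-0.043,0.05,0,0,0],[0.587,-0.043,0.2,0,0,0],[0.587,-0.043,0.4,0,0,0],[0.587,-0.043,0.6,0,0,0],[0.587,-0.043,0.8,0,0,0],[0.587,-0.043,0.95,0,0,0],[0.587,-0.043,0.98,0,0,0]]]' ; python3 -m inch '[[[0,0,0,0,0,0],[0,0,0,0,0,0]]]'
python3 - <<'E'
from h import *
s=r.sense();im=r.grab_frame("wrist")[:,:,::-1].copy();cv2.imwrite("pics/w4.png",im)
np.save("w4.npy",dict(s),allow_pickle=True);print(s["eef_pos"],s["tcp_rot"],s["qpos"][5])
E
```

```text
clock: 7.0
eef_pos: [539.9, 39.4, 43.7]
tcp_rot: [3.14, -0.008, -2.803]
contact_force: [-1.9, -0.0, -2.4]
opening: 0.153
grasp_force: 59.6
clock: 7.17
eef_pos: [544.5, 40.5, 49.3]
tcp_rot: [-3.141, 0.001, -2.801]
contact_force: [0.0, 0.3, -0.8]
opening: 0.15
grasp_force: 59.6
[544.49618591  40.52885109  49.30334168] [-3.14131071e+00  6.78476010e-04 -2.80143614e+00] -1.8392430186805655
```

View pics/w4.png

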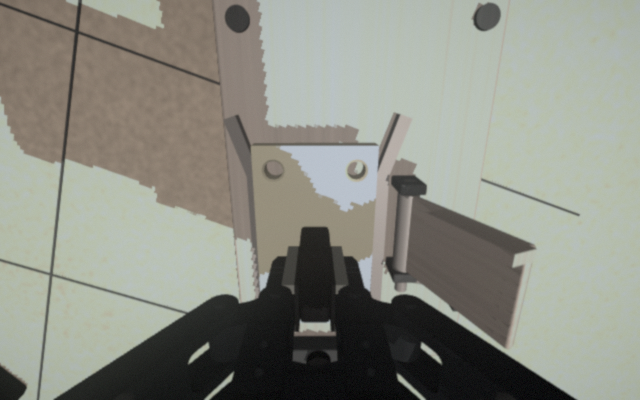

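The template is over the channel. The left rail's inner edge is near column 250 and the right rail's near 384 (row 200), and the flap is open at right (465,270). I'll check lateral centring with row profiles.

```bash
python3 - <<'E'
from h import *
s=np.load("w4.npy",allow_pickle=True).item();C=cam("wrist",s)
g=cv2.imread("pics/w4.png",0).astype(int)
for v in (165,185,205,225): print(v,g[v,228:262].tolist(),g[v,368:396].tolist())
o=np.array([539,40.4]);a=.344;x=np.array([np.cos(a),np.sin(a)]);y=np.array([-x[1],x[0]])
for fx in (-35,-30,-20,-10):
    P=[[*(o+fx*x+yy*y),20] for yy in(-40,-33,33,40)];print(fx,proj(C,P).round(1).tolist())
print((s["eef_pos"][:2]-o)@np.c_[x,y])
E
```

```text
165 [118, 127, 130, 130, 130, 130, 128, 129, 131, 131, 132, 132, 128, 124, 106, 101, 100, 101, 99, 98, 98, 99, 101, 111, 136, 142, 142, 144, 144, 143, 145, 144, 144, 142] [190, 192, 192, 192, 192, 193, 193, 192, 189, 170, 112, 98, 144, 168, 176, 174, 176, 177, 176, 177, 177, 175, 176, 176, 171, 154, 134, 129]
185 [124, 117, 120, 128, 132, 129, 129, 129, 129, 130, 132, 134, 131, 130, 128, 129, 131, 129, 125, 110, 98, 99, 99, 97, 107, 130, 140, 142, 144, 143, 143, 142, 141, 143] [190, 191, 192, 192, 191, 192, 190, 191, 184, 176, 171, 171, 172, 172, 171, 172, 171, 172, 170, 155, 138, 128, 123, 108, 82, 61, 52, 48]
205 [135, 136, 132, 122, 122, 132, 129, 129, 128, 127, 130, 130, 132, 132, 132, 130, 130, 129, 129, 127, 118, 104, 97, 98, 100, 105, 121, 139, 143, 142, 144, 144, 144, 142] [144, 144, 144, 144, 144, 143, 148, 156, 165, 168, 168, 167, 167, 168, 167, 168, 167, 168, 163, 144, 131, 126, 127, 126, 126, 125, 123, 120]
225 [132, 133, 132, 133, 131, 122, 123, 129, 131, 129, 129, 129, 130, 132, 133, 134, 130, 131, 132, 129, 130, 125, 111, 102, 98, 98, 104, 116, 134, 141, 144, 143, 143, 142] [143, 143, 143, 143, 145, 146, 157, 162, 163, 163, 166, 163, 165, 165, 165, 164, 163, 156, 134, 126, 126, 125, 124, 123, 123, 123, 114, 83]
-35 [[245.3, 173.6], [257.9, 173.6], [376.1, 173.2], [388.7, 173.2]]
-30 [[246.0, 182.3], [258.4, 182.3], [375.6, 181.9], [388.1, 181.9]]
-20 [[247.2, 199.2], [259.4, 199.2], [374.6, 198.8], [386.9, 198.8]]
-10 [[248.4, 215.6], [260.4, 215.5], [373.7, 215.2], [385.7, 215.1]]
[ 5.21763757 -1.73231645]
```

The predicted rail outer edges match to under 1 px. The template sits about 1.3 mm towards -y, so I'll correct by +1.4 mm and lower gently.

```bash
python3 -m inch '[[[0,0.007,0,0,0,-0.001],[0,0.007,0.03,0,0,-0.001],[0,0.007,0.06,0,0,-0.001],[0,0.007,0.09,0,0,-0.001],[0,0.007,0.105,0,0,-0.001],[0,0.007,0.105,0,0,-0.001]]]' ; python3 -m inch '[[[0,0,0.003,0,0,0],[0,0,0.006,0,0,0],[0,0,0.006,0,0,0],[0,0,0.006,0,0,0]]]'
```

```text
clock: 7.72
eef_pos: [543.1, 42.7, 27.0]
tcp_rot: [3.141, -0.001, -2.797]
contact_force: [-0.9, 0.3, -1.6]
opening: 0.149
grasp_force: 59.8
clock: 8.05
eef_pos: [543.2, 42.7, 26.9]
tcp_rot: [3.141, -0.0, -2.797]
contact_force: [-5.0, -1.1, 14.3]
opening: 0.152
grasp_force: 62.2
```

On the bed (14 N down). I'll ease the down force and slide most of the way.

```bash
python3 -m inch '[[[0,0,-0.004,0,0,0],[-0.03,0,-0.004,0,0,0],[-0.06,0,-0.004,0,0,0],[-0.09,0,-0.004,0,0,0],[-0.12,0,-0.004,0,0,0],[-0.14,0,-0.004,0,0,0],[-0.15,0,-0.004,0,0,0],[-0.15,0,-0.004,0,0,0]]]'
python3 -m inch '[[[0,0,0,0,0,0],[0,0,0,0,0,0]]]'; cat >> h.py <<'E'
o=np.array([539,40.4]);a=.344;X=np.array([np.cos(a),np.sin(a)]);Y=np.array([-X[1],X[0]])
def st():
    s=r.sense();print("t",s["clock"],"fix xy",((s["eef_pos"][:2]-o)@np.c_[X,Y]).round(2),"z",s["eef_pos"][2].round(2),"F",(s["contact_force"][:2]@np.c_[X,Y]).round(1),s["contact_force"][2].round(1),"yaw",s["tcp_rot"].round(3))
E
python3 -c "
from h import *;st()"
```

```text
clock: 8.72
eef_pos: [571.4, 52.8, 26.9]
tcp_rot: [3.141, -0.001, -2.797]
contact_force: [-4.2, -1.7, 6.3]
opening: 0.151
grasp_force: 61.0
clock: 8.88
eef_pos: [571.4, 52.8, 26.9]
tcp_rot: [3.141, -0.001, -2.797]
contact_force: [-2.9, -0.5, 5.2]
opening: 0.149
grasp_force: 60.9
t 8.8833 fix xy [34.71  0.74] z 26.92 F [-2.9  0.5] 5.2 yaw [ 3.141e+00 -1.000e-03 -2.797e+00]
```

```bash
python3 -m inch '[[[-0.005,0,-0.001,0,0,0],[-0.01,0,-0.001,0,0,0],[-0.014,0,-0.001,0,0,0],[-0.014,0,-0.001,0,0,0]]]' >/dev/null; python3 -c "
from h import *;st()";python3 -m inch '[[[-0.002,0,0,0,0,0],[-0.002,0,0,0,0,0]]]' >/dev/null; python3 -c "
from h import *;st()";python3 -m inch '[[[-0.002,0,0,0,0,0],[-0.002,0,0,0,0,0]]]' >/dev/null; python3 -c "
from h import *;st()"
```

```text
t 9.2167 fix xy [37.86  0.74] z 26.9 F [-0.6  0.2] 2.2 yaw [ 3.142  0.    -2.797]
t 9.3833 fix xy [38.25  0.71] z 26.92 F [ 0.3 -0.2] -0.6 yaw [-3.142  0.    -2.797]
t 9.55 fix xy [38.73  0.69] z 26.96 F [0.5 0.3] -2.8 yaw [-3.142  0.    -2.797]
```

```bash
for i in 1 2 ; do python3 -m inch '[[[-0.002,0,0.001,0,0,0],[-0.002,0,0.001,0,0,0]]]' >/dev/null; python3 -c "
from h import *;st()";done
```

```text
t 9.7167 fix xy [38.8   0.74] z 26.9 F [-1.5  0.6] 0.0 yaw [ 3.142 -0.    -2.797]
t 9.8833 fix xy [38.8   0.69] z 26.9 F [-3.9 -0.1] 4.0 yaw [ 3.142e+00 -1.000e-03 -2.797e+00]
```

Contact with the stop at x≈38.8 (template ≈ home). I'll press up gradually.

```bash
for i in 1 2 3; do python3 -m inch '[[[0,0,0,0,0,0]]]' >/dev/null; python3 -c "
from h import *;st()";done; python3 -m inch '[[[-0.001,0,0,0,0,0],[-0.001,0,0,0,0,0]]]' >/dev/null; python3 -c "
from h import *;st()"
```

```text
t 9.9667 fix xy [38.78  0.71] z 26.9 F [-4.  -0.9] 5.2 yaw [ 3.142e+00 -1.000e-03 -2.797e+00]
t 10.05 fix xy [38.79  0.71] z 26.9 F [-4.3 -0.6] 6.2 yaw [ 3.142e+00 -1.000e-03 -2.797e+00]
t 10.1333 fix xy [38.77  0.71] z 26.9 F [-5.2 -0.6] 5.3 yaw [ 3.142e+00 -1.000e-03 -2.797e+00]
t 10.3 fix xy [38.79  0.72] z 26.88 F [-5.  0.] 6.2 yaw [ 3.141e+00 -1.000e-03 -2.797e+00]
```

```bash
for i in 1 2; do python3 -m inch '[[[-0.001,0,0,0,0,0],[-0.001,0,0,0,0,0]]]' >/dev/null; python3 -c "
from h import *;st()";done; python3 -m inch '[[[-0.0005,0,0,0,0,0],[-0.0005,0,0,0,0,0]]]' >/dev/null; python3 -c "
from h import *;st()"
```

```text
t 10.4667 fix xy [38.95  0.68] z 26.92 F [-3.9 -0.2] 5.7 yaw [ 3.142e+00 -1.000e-03 -2.797e+00]
t 10.6333 fix xy [39.23  0.74] z 26.89 F [-5.4  0.2] 5.9 yaw [ 3.141e+00 -1.000e-03 -2.797e+00]
t 10.8 fix xy [39.22  0.72] z 26.9 F [-5.4 -0.8] 6.8 yaw [ 3.141e+00 -1.000e-03 -2.797e+00]
```

It is still moving at about 5 N, so that was bed friction and not the stop. I'll carry on in small steps.

```bash
for i in 1 2 3 ; do python3 -m inch '[[[-0.0015,0,0,0,0,0],[-0.0015,0,0,0,0,0]]]' >/dev/null; python3 -c "
from h import *;st()";done
```

```text
t 10.9667 fix xy [39.65  0.74] z 26.9 F [-5.6  0.4] 5.8 yaw [ 3.141e+00 -1.000e-03 -2.797e+00]
t 11.1333 fix xy [39.8   0.74] z 26.91 F [-5.5  0.9] 5.9 yaw [ 3.141e+00 -1.000e-03 -2.797e+00]
t 11.3 fix xy [40.25  0.72] z 26.91 F [-4.8 -1.3] 6.8 yaw [ 3.141e+00 -1.000e-03 -2.797e+00]
```

```bash
python3 -m inch '[[[-0.001,0,-0.0015,0,0,0],[-0.001,0,-0.0015,0,0,0]]]' >/dev/null; python3 -c "
from h import *;st()"; for i in 1 2 3 ; do python3 -m inch '[[[-0.0015,0,0,0,0,0],[-0.0015,0,0,0,0,0]]]' >/dev/null; python3 -c "
from h import *;st()";done
```

```text
t 11.4667 fix xy [40.96  0.72] z 26.91 F [-2.8  0.2] 2.4 yaw [ 3.142 -0.    -2.797]
t 11.6333 fix xy [40.94  0.72] z 26.9 F [-4.6  0.5] 2.7 yaw [ 3.142e+00 -1.000e-03 -2.797e+00]
t 11.8 fix xy [41.01  0.72] z 26.91 F [-5.7 -0.8] 4.1 yaw [ 3.141e+00 -1.000e-03 -2.797e+00]
t 11.9667 fix xy [40.99  0.75] z 26.91 F [-5.7 -1.6] 4.3 yaw [ 3.141e+00 -2.000e-03 -2.797e+00]
```

```bash
for i in 1 2 ; do python3 -m inch '[[[-0.0015,0,-0.0003,0,0,0],[-0.0015,0,-0.0003,0,0,0]]]' >/dev/null; python3 -c "
from h import *;st()";done
```

```text
t 12.1333 fix xy [40.94  0.76] z 26.92 F [-7.7 -0.6] 5.6 yaw [ 3.141e+00 -2.000e-03 -2.797e+00]
t 12.3 fix xy [40.94  0.77] z 26.93 F [-8.5 -1. ] 5.8 yaw [ 3.141e+00 -3.000e-03 -2.797e+00]
```

```bash
for i in 1 2 3; do python3 -m inch '[[[-0.0013,0,-0.0008,0,0,0],[-0.0013,0,-0.0008,0,0,0]]]' >/dev/null; python3 -c "
from h import *;st()";done
```

```text
t 12.4667 fix xy [40.98  0.76] z 26.96 F [-9.  -1.7] 5.4 yaw [ 3.141e+00 -3.000e-03 -2.797e+00]
t 12.6333 fix xy [41.01  0.77] z 27.01 F [-9.  -1.4] 4.5 yaw [ 3.141 -0.004 -2.797]
t 12.8 fix xy [41.01  0.79] z 27.03 F [-9.8 -2.4] 4.1 yaw [ 3.141 -0.004 -2.797]
```

```bash
for i in 1 2; do python3 -m inch '[[[-0.0015,0,-0.0005,0,0,0],[-0.0015,0,-0.0005,0,0,0]]]' >/dev/null; python3 -c "
from h import *;st()";done; for i in 1 2; do python3 -m inch '[[[0,0,0,0,0,0],[0,0,0,0,0,0],[0,0,0,0,0,0],[0,0,0,0,0,0]]]' >/dev/null; python3 -c "
from h import *;st()";done
```

```text
t 12.9667 fix xy [41.02  0.77] z 27.05 F [-9.  -2.2] 4.2 yaw [ 3.141 -0.005 -2.797]
t 13.1333 fix xy [41.08  0.78] z 27.13 F [-11.8  -2.9] 4.8 yaw [ 3.141 -0.005 -2.797]
t 13.4667 fix xy [41.07  0.78] z 27.12 F [-10.7  -1.5] 5.4 yaw [ 3.141 -0.005 -2.797]
t 13.8 fix xy [41.03  0.77] z 27.08 F [-11.2  -2.5] 4.1 yaw [ 3.141 -0.005 -2.797]
```

Held at about 11 N for over 0.7 s, with no slip seen. I'll open part way, clear of the strut, and lift straight up.

```bash
python3 -m inch '[[[0,0,0,0,0,0],[0,0,0,0,0,0],[0,0,0,0,0,0],[0,0,0,0,0,0]]]' -0.2; python3 -m inch '[[[0.005,0,-0.05,0,0,0],[0.005,0,-0.15,0,0,0],[0.005,0,-0.35,0,0,0],[0.005,0,-0.55,0,0,0],[0.005,0,-0.75,0,0,0],[0.005,0,-0.95,0,0,0],[0.005,0,-0.95,0,0,0]]]'
python3 - <<'E'
from h import *
s=r.sense();im=r.grab_frame("wrist")[:,:,::-1].copy();cv2.imwrite("pics/w5.png",im)
np.save("w5.npy",dict(s),allow_pickle=True);st();C=cam("wrist",s)
def fp(p):return [*(o+p[0]*X+p[1]*Y),p[2]]
P={"holes":[(30+i*39,j*19.5,22) for i in(-1,1) for j in(-1,1)],"backedge":[(-20,-30,22),(-20,30,22)],"stoptop":[(80,-28,26),(80,28,26)],"flap":[(-27,76,91),(19,76,91)]}
for k in P: print(k,proj(C,[fp(p) for p in P[k]]).round(1).tolist())
E
```

```text
clock: 14.13
eef_pos: [580.9, 56.1, 28.0]
tcp_rot: [-3.141, 0.001, -2.797]
contact_force: [-0.8, 0.5, 0.4]
opening: 0.4
grasp_force: 0.0
clock: 14.72
eef_pos: [583.5, 56.0, 227.0]
tcp_rot: [-3.138, 0.013, -2.797]
contact_force: [2.1, -0.6, -0.4]
opening: 0.401
grasp_force: 0.0
t 14.7667 fix xy [45.78  0.06] z 223.51 F [-0.2 -0.1] -0.8 yaw [-3.139  0.009 -2.797]
holes [[297.2, 119.4], [333.6, 119.4], [298.3, 189.3], [332.2, 189.3]]
backedge [[287.1, 108.7], [343.8, 108.7]]
stoptop [[290.9, 199.4], [339.6, 199.5]]
flap [[405.5, 103.8], [400.7, 157.9]]
```

View pics/w5.png

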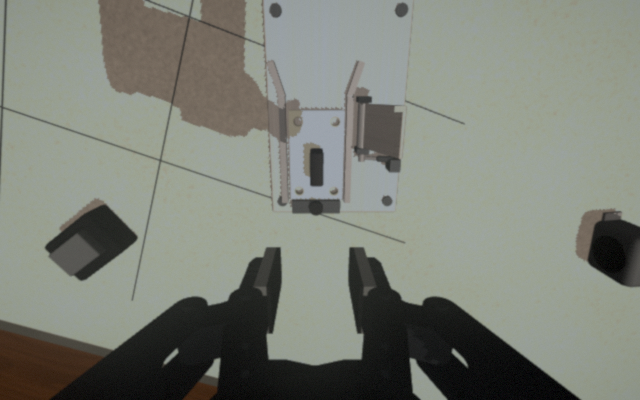

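The template is home: holes seen at (298,121), (335,121), (299,191) and (334,191), against predicted (297,119), (334,119), (298,189) and (332,189). Its front edge is at the stop (315,203), and the flap is still open (383,130). Next I shut the fingers and go round to the flap's outer side.

```bash
python3 -m inch '[[[0.25,0.56,0,0,0,0],[0.25,0.56,0,0,0,0],[0.25,0.56,0,0,0,0],[0.25,0.56,0,0,0,0],[0.25,0.56,0,0,0,0],[0.25,0.56,0,0,0,0]]]' -1 20; python3 -c "
from h import *;st()"; python3 -m inch '[[[0,0,0.2,0,0,0],[0,0,0.4,0,0,0],[0,0,0.6,0,0,0],[0,0,0.7,0,0,0],[0,0,0.75,0,0,0],[0,0,0.75,0,0,0],[0,0,0.75,0,0,0]]]'; python3 -c "
from h import *;st()"
```

```text
clock: 15.27
eef_pos: [494.4, 144.1, 217.7]
tcp_rot: [-3.141, 0.0, -2.796]
contact_force: [0.7, 0.7, 0.7]
opening: 0.004
grasp_force: 0.0
t 15.2667 fix xy [ -7.05 112.66] z 217.72 F [0.9 0.4] 0.7 yaw [-3.141  0.    -2.796]
clock: 15.85
eef_pos: [495.2, 143.6, 68.1]
tcp_rot: [-3.141, 0.0, -2.798]
contact_force: [-0.5, 0.6, -0.2]
opening: 0.002
grasp_force: 0.0
t 15.85 fix xy [ -6.44 111.97] z 68.07 F [-0.3  0.7] -0.2 yaw [-3.141  0.    -2.798]
```

```bash
python3 -m inch '[[[0,-0.03,0,0,0,0],[0,-0.06,0,0,0,0],[0,-0.08,0,0,0,0],[0,-0.1,0,0,0,0],[0,-0.12,0,0,0,0],[0,-0.14,0,0,0,0],[0,-0.16,0,0,0,0]]]'>/dev/null; python3 -c "
from h import *;st()"; python3 -m inch '[[[0,-0.02,0,0,0,0],[0,-0.04,0,0,0,0],[0,-0.06,0,0,0,0],[0,-0.08,0,0,0,0],[0,-0.1,0,0,0,0],[0,-0.12,0,0,0,0]]]'>/dev/null; python3 -c "
from h import *;st()"
```

```text
t 16.4333 fix xy [-6.57 80.77] z 68.57 F [0.1 4.9] 4.6 yaw [ 3.141e+00  1.000e-03 -2.797e+00]
t 16.9333 fix xy [-7.04 56.3 ] z 67.73 F [2.  4.2] -2.2 yaw [ 3.142  0.    -2.797]
```

```bash
python3 -m inch '[[[0,-0.02,0,0,0,0],[0,-0.04,0,0,0,0],[0,-0.06,0,0,0,0],[0,-0.08,0,0,0,0],[0,-0.1,0,0,0,0]]]'>/dev/null; python3 -c "
from h import *;st()"; python3 -m inch '[[[0,-0.02,0,0,0,0],[0,-0.04,0,0,0,0],[0,-0.06,0,0,0,0],[0,-0.08,0,0,0,0]]]'>/dev/null; python3 -c "
from h import *;st()"; python3 -m inch '[[[0,0,0,0,0,0],[0,0,0,0,0,0]]]'>/dev/null; python3 -c "
from h import *;st()
s=r.sense();cv2.imwrite('pics/side2.png',cv2.resize(r.grab_frame('side')[160:310,260:420,::-1],None,fx=4,fy=4))"
```

```text
t 17.35 fix xy [-7.38 36.1 ] z 67.67 F [-0.5  1.1] 0.3 yaw [-3.141 -0.    -2.797]
t 17.6833 fix xy [-7.02 20.09] z 67.86 F [-0.3  0.2] 0.1 yaw [-3.141  0.    -2.797]
t 17.85 fix xy [-7.1  20.37] z 67.82 F [0.6 0.1] -0.5 yaw [-3.142  0.    -2.797]
```

View pics/side2.png

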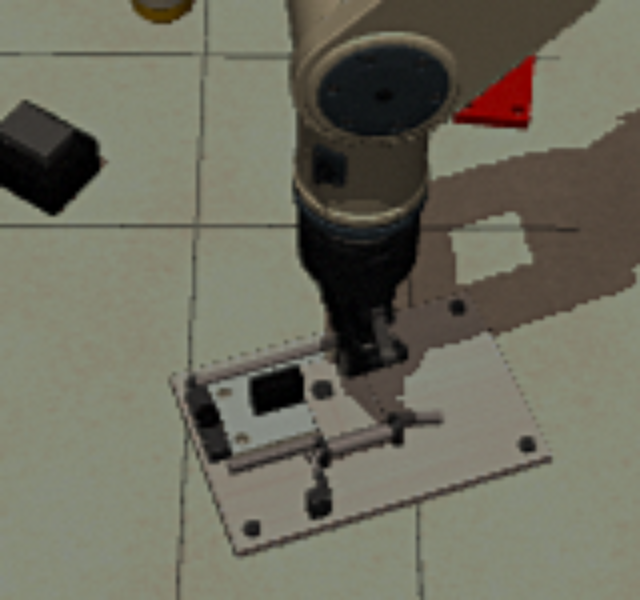

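The flap has gone over: it lies across the channel at crop (350,395), and the template with its fin (275,390) is against the stop (210,425). I'll lift away and check from above.

```bash
python3 -m inch '[[[0,0,-0.1,0,0,0],[0,0,-0.3,0,0,0],[0,0,-0.5,0,0,0],[0,0,-0.7,0,0,0],[0,0,-0.75,0,0,0],[0,0,-0.75,0,0,0],[0,0,-0.75,0,0,0]]]'>/dev/null
python3 - <<'E'
from h import *
s=r.sense();im=r.grab_frame("wrist")[:,:,::-1].copy();cv2.imwrite("pics/w6.png",im);st();C=cam("wrist",s)
def fp(p):return [*(o+p[0]*X+p[1]*Y),p[2]]
P={"holes+x":[(69,-19.5,22),(69,19.5,22)],"stop":[(80,-28,26),(80,28,26)],"flap shut corners":[(-27,-20,28),(19,-20,28),(-27,50,28),(19,50,28)],"fin top":[(20,0,52),(56,0,52)]}
for k in P: print(k,proj(C,[fp(p) for p in P[k]]).round(1).tolist())
E
```

```text
t 18.5333 fix xy [-7.8  20.98] z 216.81 F [-0.2 -0.1] 0.3 yaw [ 3.141e+00 -1.000e-03 -2.797e+00]
holes+x [[280.2, 237.7], [313.3, 237.7]]
stop [[272.9, 247.6], [320.5, 247.7]]
flap shut corners [[276.2, 157.6], [277.7, 198.8], [341.9, 157.7], [340.8, 198.8]]
fin top [[294.4, 206.7], [295.0, 238.4]]
```

View pics/w6.png

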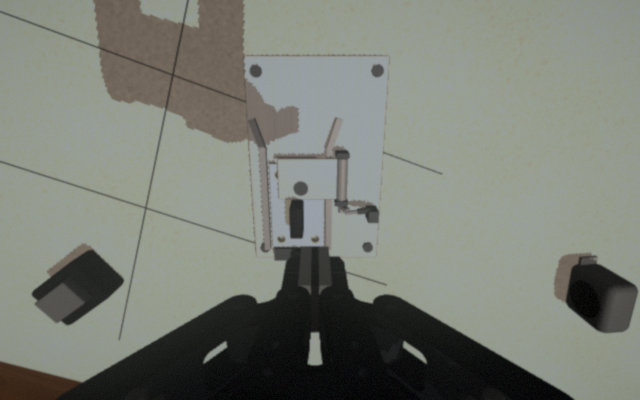

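The flap's free edge is at column 277, rows 157-199, where a shut flap should be. The holes at (281,239) and (315,239) match home. The robot is clear, so I'm handing in.

```bash
python3 -c "
from rig import r
print(r.sign_off())"
```

```text
the job is handed in; nothing more can be done
None
```

I handed the job in at about 18.6 s. The template is home against the end stop after a press of about 11 N for over 0.7 s, and the last picture shows the flap shut behind it, with no sign that the stop or the other things moved. The sign-off gave no verdict.

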